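# Key a flat-sided sample plate into its nest behind a clamped stop

### The arm

A 6-joint arm with a two-finger parallel gripper is mounted at the origin on a cart in front of the work surface, level with it; the furniture and walls round the work are solid. World frame = base frame: x ahead of the robot, y to its left, z up, the work surface at z = 0. Lengths are in mm, angles in rad, forces in N, time in s.
With the tool pointing down it reaches from about 350 to 775 mm from the base axis. Payload 7.3 kg.
Tool frame: the origin (TCP) lies on the centre line of the jaws, within the pads' length; the fingertips stand finger_overhang ahead of it and the grasp point (between the pads) lies 8 mm behind it (finger_overhang is the distance from the TCP to the fingertips, in mm); z points along the fingers, y is the line along which they close (so a half turn about z gives the same grasp; the last joint's range is limited). The gripper opens to 92 mm and grips with 3 to 60 N. Pads are 19 mm wide; open, the fingers measure 130 mm over their backs; the gripper's body (75 mm by 190 mm) begins 47 mm behind the grasp point.
Start: joints at [-1.357, 0.342, 1.524, -0, 1.275, -0.146], TCP at [184.869, -491.393, 237.741] pointing down, gripper open.
Joint ranges: [-2.53, 2.53], [-0.77, 2.02], [0.04, 2.7], [-1, 4.14], [0.28, 2.66], [-3.11, 3.11]. Speed limits (rad/s): [2.57, 2.57, 3.14, 3.14, 3.14, 3.14].

### API

Orientations are given as [roll, pitch, yaw] about the fixed x, y, z axes, in that order (R = Rz(yaw) Ry(pitch) Rx(roll)).
In Python, from plant import get_obs, capture, close_job, finger_overhang gives the robot as it stands.
- The arm moves only by the shell command python3 -m inch 'ROWS'. ROWS is JSON, one flat list of numbers, 7 for each row, row after row: the turn, a rotation vector about the tool's x, y, z scaled (see below), then the shift along the tool's x, y, z scaled (see below), then the closure, from -1 (fully open) to 1 (shut). In form: [ax, ay, az, tx, ty, tz, gripper, ax, ay, az, tx, ty, tz, gripper, ...]. A call has 1 to 10 rows; each row shifts and turns the commanded pose from where the row before left it, along the tool's axes as they then stand; what a row does not reach is not made up. The controller multiplies each number of a shift by 0.8 m and each number of a turn by 1.5 rad. A row lasts 1/12 s, in which the tool goes at most 41.7 mm and 7.16 degrees, less where a joint would pass 70% of its speed; a pose out of reach is approached as far as the arm can. A call with a number of a shift or a turn outside -1 to 1 is refused whole. A call with a gripper value outside its range is refused whole. The fingers move at their own pace and stop on an object; the grip force is fixed at half the most. Time passes only in rows, so rows that do not move let the fingers close. It gives the time, the measured TCP pose, the force, the opening and the grip force at its end, in the units of the state.
- get_obs(): the state, without advancing time (a new reading comes with each control period).
- capture(name): name is "scene" or "top"; returns a dict with "image" (384x512x3 uint8, red, green, blue), "mtx" (3x3 intrinsics, pixels), "distortion" ([k1, k2, p1, p2, k3] as OpenCV has them; the pictures are not rectified), "pose" (4x4, takes a point from camera to world coordinates). Camera axes: x right, y up, looking along -z (the intrinsics and any distortion apply to the point x, -y, -z); pixel columns grow to the right and rows downward; lengths in mm; the calibration is good to about 2 mm. A picture is of the moment at which its call begins. There is no depth.
- close_job(): hands the job in; it is judged then, once.
The state is a dict: "time": time; "joint_positions": joint angles; "dq": joint speeds; "tau": joint torques, N m; "tool_pos": TCP position; "tcp_rot": TCP orientation; "contact_force": force on the tool from outside, world axes, zero at the start; "moment": the same for the moment, N m; "grip_width": finger opening in mm; "finger_force": force on a finger pad.
Only numpy, scipy, OpenCV 4.12 (cv2) and the standard library are available. Lean on these libraries where they do the work, as an engineer would, in place of code of your own. Each camera call takes 0.05 s, during which the arm holds its last target. There are 200 camera calls.

### The job

Load the round sample plate in the fixture: push it sideways off the open side of the deck into the channel, then slide the black stop fully home so that it drives the plate into the round nest, and flip the stop's red cam lever all the way over outward to clamp it. Only then turn the plate by pushing its orange peg round until its flat side matches the step at the nest's entrance and it drops in level. Leave the stop home and clamped, and do not disturb the bottle, the marker or the tape roll.

Things in the scene. Friction and masses are not known exactly. Their poses are not given: they have to be found in the camera images.
- fixture: Bolted-down loading fixture. Origin at table level under the centre of its round nest; x runs along the channel from the stop to the nest, y left (rail side), z up; yaw within about 0.2 rad of the world. Grey deck, top 20 mm up, spans x = -200 to -41, y = -190 to 105 mm. The plate starts on the deck's open right side, centre near x = -100, y = -125.
- bay (a point): In the channel, on the deck's top: where the plate's centre should come when pushed along +y from its start (fixture x = -100, y = 0 mm). The channel is 103 mm wide (y = -51.5 to 51.5). A blue wall, top 28 mm above the table, bounds it on the left over x = -200 to 0 and stops the plate; on the right the wall only starts at x = -45.
- nest (a point): Centre of the round nest on its floor, 12 mm above the table. The nest is a U open toward -x: half circle of radius 51.5 mm on the +x side, straight sides 51.5 mm left and right, ending 41 mm behind the centre (toward -x) at a straight step, along y, that rises 8 mm to the deck. Blue walls 10.5 mm thick, top 40 mm above the table, stand on its rim.
- plate_centre (a point): Loose slippery white plastic disc 100 mm across, 10 mm thick, 0.35 kg, one flat 39 mm from its centre. Point: centre, 5 mm above the underside. Its x axis points from the flat to the centre. When x points along the fixture's x it drops in, level, this point 17 mm above the table, and locks; else its rear rides on the step, tilted about 0.09 rad, and it turns easily.
- plate: The same disc; origin at the centre of its underside, axes as for plate_centre.
- plate_peg (a point): Orange upright peg on the plate, 16 mm in diameter, rising 45 mm above the disc, 38 mm from the disc's centre along its +x, opposite the flat. This point is on its axis, 22.5 mm above the disc's top.
- stop (a joint): Slide of the black stop along the fixture's +x, in m: starts near 0; 0.1115 is its hard end, home. It needs about 8 N to slide and stays where it is left.
- stop_back (a point): Middle of the rear face of the black stop's arm, 37 mm above the table: push here toward the fixture's +x. The arm is 18 mm thick, 30 to 44 mm above the table, from 50 mm right to 70 mm left of here. Its grey pusher face, 23 mm ahead of here, 40 mm wide, down to the deck, pushes the rim of the plate. Carriage on the rail 87 mm to the left, top 51 mm up.
- lever (a joint): Red cam lever on the stop's carriage, in rad. 0: upright but leaning 0.35 inward (to the fixture's -y); 0.35: vertical; 1.88 (hard end): nearly level, pointing outward (+y), clamped. It takes about 0.12 N m to swing, stays where it is left, and swings across the rail.
- lever_pivot (a point): On the lever's hinge axis (parallel to the fixture's x), 62 mm above the table.
- lever_ball (a point): Centre of the ball (19 mm in diameter) at the lever's end, 66 mm from the pivot; the lever's bar is 12 mm thick.
- bottle: White wash bottle with a blue cap, 197 mm tall, standing beyond the nest on the right; bystander, origin at the centre of its foot.
- marker: White marker pen with a black cap, 135 mm, lying right of the nest; bystander, origin under its centre.
- tape: Roll of masking tape, 62 mm across, 20 mm high, lying left of the nest; bystander, origin under its centre.
There are look-alikes about, which are no part of the job. What is meant by the plate is not green or yellow, and is the larger of those in its own colour.

How it is judged:
By the outcome, as a careful person would: the job done as asked, in the order asked, and still so for the second after the job is handed in, with the robot touching nothing.
It also fails if it takes over 70 s, if anything falls off the work surface, if the arm or the gripper's body presses on something with over 40 N, if the wrist force passes 120 N, or if a joint passes its speed limit or range.

## Working session

There is one attempt and no reset: what is moved stays moved. The work goes in short steps, Python scripts to look and compute and a shell command to move; the robot and the scene stay as the last step left them, time stands still between calls to the robot, and variables do not carry over. Pictures are saved under pics/ and viewed, at most 10 in all, crops included, and the job is handed in when it is done.

```bash
ls; mkdir -p pics
python3 - <<'E'
from plant import get_obs,capture,finger_overhang
import cv2,numpy as np
print(finger_overhang); o=get_obs(); print(o)
for n in("scene","top"):
    c=capture(n); np.save(f"pics/{n}0.npy",c,allow_pickle=True)
    print(n,c["mtx"].tolist(),c["distortion"],np.round(c["pose"],3).tolist())
    cv2.imwrite(f"pics/{n}0.png",c["image"][:,:,::-1])
E
```

```text
pics
11.0
{'time': 0.0, 'joint_positions': array([-1.35700123e+00,  3.42727935e-01,  1.52502024e+00,  4.15620127e-05,
        1.27538885e+00, -1.45973477e-01]), 'dq': array([ 5.70202481e-04, -2.21233672e-04, -6.21014537e-04, -1.69051345e-03,
        5.71553096e-04,  5.71223597e-05]), 'tau': array([ 4.65998892e-04, -4.31243384e+01, -2.44227809e+01,  7.18784449e-02,
        5.58987586e-02, -1.32581572e-04]), 'tool_pos': array([ 184.79259712, -490.98889184,  237.04111726]), 'tcp_rot': array([-3.14007049e+00, -2.63957560e-04,  3.59756242e-01]), 'contact_force': array([-0.27545987,  0.54733035, -0.79047398]), 'moment': array([-0.04564707, -0.03851513,  0.02264687]), 'finger_force': 0.0, 'grip_width': 92.08008425196695}
scene [[460.41416275453895, 0.0, 256.9382287736553], [0.0, 460.41416275453895, 196.2848910157614], [0.0, 0.0, 1.0]] [-0.14552372  0.          0.          0.          0.        ] [[-0.929, -0.26, 0.263, 912.997], [0.37, -0.662, 0.652, 755.915], [0.004, 0.703, 0.711, 1001.358], [0.0, 0.0, 0.0, 1.0]]
top [[390.76853862923366, 0.0, 252.5838017614689], [0.0, 390.76853862923366, 185.3275207958665], [0.0, 0.0, 1.0]] [0.0275689 0.        0.        0.        0.       ] [[0.019, 0.986, -0.163, 459.424], [-0.999, 0.015, -0.028, -53.032], [-0.026, 0.164, 0.986, 947.98], [0.0, 0.0, 0.0, 1.0]]
```

View pics/top0.png

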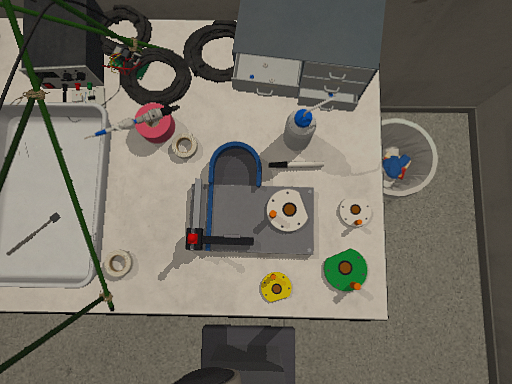

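View pics/scene0.png

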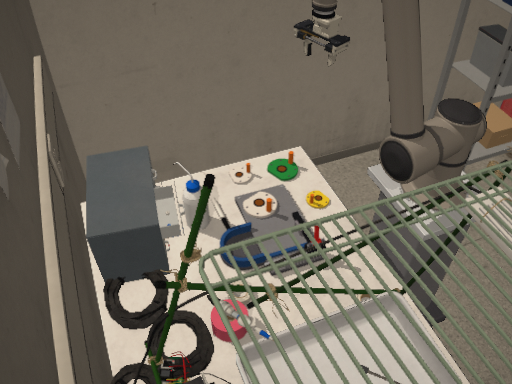

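The top view shows the candidates for the plate. The large white disc on the deck is at (287,210), the small white one at (355,211), green at (345,270) and yellow at (276,288). The plate is the white one on the deck. The stop arm is near (230,241), the red lever at (193,239) and the blue nest at (233,165).

```bash
cat > h.py <<'E'
import numpy as np,cv2
from plant import get_obs,capture
def ray(c,uv):
    n=cv2.undistortPoints(np.float64(uv).reshape(-1,1,2),c["mtx"],c["distortion"]).reshape(-1,2)
    d=np.c_[n[:,0],-n[:,1],-np.ones(len(n))]@c["pose"][:3,:3].T
    return c["pose"][:3,3],d
def plane(c,uv,z):
    o,d=ray(c,uv); return o+d*((z-o[2])/d[:,2])[:,None]
def proj(c,P):
    q=(np.atleast_2d(P)-c["pose"][:3,3])@c["pose"][:3,:3]; q=q*[1,-1,-1]
    return cv2.projectPoints(q,np.zeros(3),np.zeros(3),c["mtx"],c["distortion"])[0].reshape(-1,2)
def cents(m,amin=6):
    n,l,s,c=cv2.connectedComponentsWithStats(m.astype(np.uint8)); return [(c[i].round(1).tolist(),int(s[i,4])) for i in range(1,n) if s[i,4]>=amin]
def hsv(c): return cv2.cvtColor(c["image"],cv2.COLOR_RGB2HSV)
E
python3 - <<'E'
from h import *
c=np.load("pics/top0.npy",allow_pickle=True).item()
H=hsv(c);h,s,v=[H[...,i].astype(int) for i in range(3)]
blue=(h>100)&(h<125)&(s>120)&(v>50)
print("blue",cents(blue)); 
org=(h>5)&(h<18)&(s>180)&(v>150); print("org",cents(org))
red=((h<4)|(h>175))&(s>180)&(v>90); print("red",cents(red))
# nest wall
n,l,st,ce=cv2.connectedComponentsWithStats(blue.astype(np.uint8)); i=1+np.argmax(st[1:,4]); ys,xs=np.nonzero(l==i)
print(st[i]); P=plane(c,np.c_[xs,ys],40)
np.save("pics/blue.npy",P)
pl=(s<40)&(v>170); pl[:,:262]=0;pl[:,312:]=0;pl[:185]=0;pl[236:]=0
print("plate",cents(pl,20)); 
cn=max(cv2.findContours(pl.astype(np.uint8),cv2.RETR_EXTERNAL,cv2.CHAIN_APPROX_NONE)[0],key=len).reshape(-1,2)
Q=plane(c,cn,30); print(cv2.minEnclosingCircle(np.float32(Q[:,:2])))
I=c["image"][135:265,175:325,::-1]
cv2.imwrite("pics/crop0.png",cv2.resize(I,None,fx=5,fy=4.6*5/4.6*0.9,interpolation=cv2.INTER_CUBIC) if 0 else cv2.resize(I,None,fx=4.6,fy=4.6,interpolation=cv2.INTER_CUBIC))
E
```

```text
blue [([251.4, 76.1], 11), ([330.5, 94.5], 10), ([302.7, 118.0], 229), ([135.0, 120.8], 8), ([100.4, 132.3], 39), ([226.6, 175.8], 738), ([394.7, 165.1], 387), ([207.5, 247.0], 28)]
org [([272.6, 213.1], 31), ([359.1, 221.4], 17), ([272.9, 276.5], 15), ([356.9, 286.0], 36)]
red [([124.5, 68.1], 11), ([77.0, 85.2], 20), ([402.2, 173.0], 20), ([192.3, 238.3], 95)]
[206 142  55  94 738]
plate [([295.8, 185.3], 42), ([287.2, 212.4], 623)]
((553.3189086914062, -108.9710464477539), 48.313804626464844)
```

View pics/crop0.png

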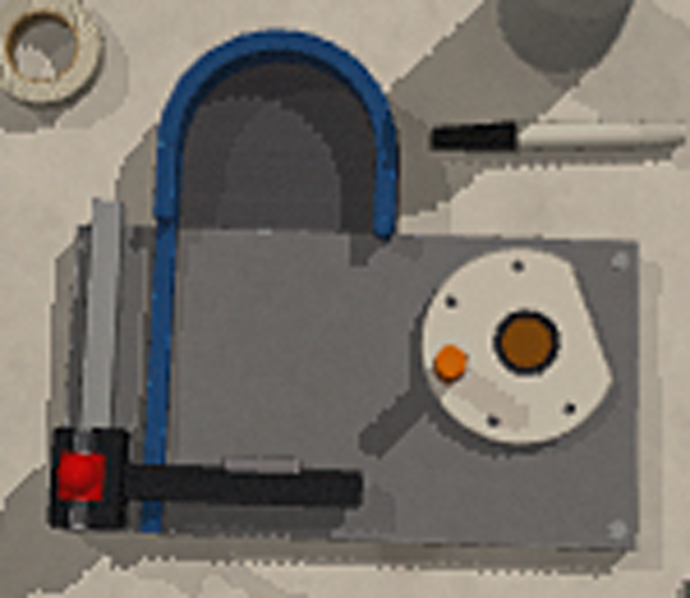

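The crop shows the plate with its flat facing right, its peg at (450,362) and its centre hole at (526,343). The deck's right corners are at (638,243) and (633,550), and the nest wall opening is on the left.

Run:
```python
from h import *
from scipy.optimize import least_squares
c=np.load("pics/top0.npy",allow_pickle=True).item()
u=lambda *a:np.array(a)/4.6+[175-.4,135-.4]
A=plane(c,u([638,243],[633,550]),20)[:,:2]
E=plane(c,u([400,236],[600,242]),20)[:,:2]
print(A.round(1),E.round(1), "len",np.linalg.norm(A[0]-A[1]))
d=E[0]-E[1]; print("yaw edge",np.arctan2(-d[0],d[1]))
d=A[0]-A[1]; print("yaw side",np.arctan2(d[1],d[0]))
# arc outer fit of wall: outer radius 62 top z=40
O=plane(c,u([280,31],[167,120],[397,150],[200,62],[355,62]),40)[:,:2]; print(O.round(1))
r=least_squares(lambda p:np.hypot(*(O-p).T)-62,[620,0]); print(r.x,r.fun)
W=plane(c,u([157,205],[400,225]),40)[:,:2];print("walls",W, np.linalg.norm(W[0]-W[1]))
w=plane(c,u([153,225],[141,525],[175,225],[158,525]),28)[:,:2];print("rail wall",w.round(1))
s=plane(c,u([130,500],[362,507],[130,465],[362,472]),44)[:,:2]; print("arm",s.round(1))
print("peg",plane(c,u([450,356]),75),"hole",plane(c,u([526,343]),30),"hole5",plane(c,u([526,343]),28))
print("flat",plane(c,u([573,266],[612,378]),30).round(1))
print("ball",plane(c,u([82,474]),62+62))
```

```text
[[ 610.3 -171.8]
 [ 452.9 -168.3]] [[ 612.1  -47.9]
 [ 610.6 -152.1]] len 157.42047161563042
yaw edge -0.015233379803902174
yaw side -0.02273044316520175
[[716.4  16.3]
 [668.   73.8]
 [653.8 -45.8]
 [699.2  57.7]
 [700.2 -23.2]]
[653.30568964  15.44408449] [ 1.11831186 -1.84436382 -0.76478668  0.36147902 -1.20117187]
walls [[623.12973648  77.29121899]
 [614.56233835 -47.95030443]] 125.53421645462937
rail wall [[614.7  80.7]
 [460.6  80.8]
 [614.9  69.2]
 [460.7  72.2]]
arm [[472.7  84.5]
 [471.4 -31.3]
 [490.   85.2]
 [488.6 -31. ]]
peg [[544.33529205 -73.45360231  75.        ]] hole [[ 556.03885278 -113.23928623   30.        ]] hole5 [[ 556.24934614 -113.37045994   28.        ]]
flat [[ 596.2 -137.2   30. ]
 [ 538.9 -156.9   30. ]]
ball [[482.85833119  94.75232469 124.        ]]
```

```bash
cat >> h.py <<'E'
# fixture frame: tool yaw = pi/2+YAW => tool x = fixture +y, tool y = fixture +x, z down
FO=np.array([654.,16.5]);YAW=-.017
def tofix(p):
    p=np.asarray(p,float); d=p[...,:2]-FO; c,s=np.cos(YAW),np.sin(YAW)
    return np.stack([c*d[...,0]+s*d[...,1],-s*d[...,0]+c*d[...,1]],-1)
def st():
    o=get_obs(); print("t",round(o["time"],2),"fix",tofix(o["tool_pos"]).round(1),"z",o["tool_pos"][2].round(1),"w",o["tool_pos"].round(1),"rpy",o["tcp_rot"].round(3),"F",o["contact_force"].round(1),"gw",o["grip_width"].round(1))
E
python3 -m inch '[0,0,-0.0796,0,0,0,-0.087,0,0,-0.0796,0,0,0,-0.087,0,0,-0.0796,0,0,0,-0.087,0,0,-0.0796,0,0,0,-0.087,0,0,-0.0796,0,0,0,-0.087,0,0,-0.0796,0,0,0,-0.087,0,0,-0.0796,0,0,0,-0.087,0,0,-0.0796,0,0,0,-0.087,0,0,-0.0796,0,0,0,-0.087,0,0,-0.0796,0,0,0,-0.087]'
python3 -c "
from h import *; st()
print(tofix([[556,-113],[553.3,-109],[544.3,-73.5],[483,95]]))"
```

```text
time: 0.93
tool_pos: [184.8, -491.1, 237.3]
tcp_rot: [-3.141, -0.001, 1.56]
contact_force: [1.1, -0.5, -0.2]
grip_width: 50.2
finger_force: 0.0Traceback (most recent call last):
  File "<string>", line 2, in <module>
    from h import *; st()
                     ~~^^
  File "h.py", line 21, in st
    o=get_obs(); print("t",round(o["time"],2),"fix",tofix(o["tool_pos"]).round(1),"z",o["tool_pos"][2].round(1),"w",o["tool_pos"].round(1),"rpy",o["tcp_rot"].round(3),"F",o["contact_force"].round(1),"gw",o["grip_width"].round(1))
                                                                                                                                                                                                            ^^^^^^^^^^^^^^^^^^^^^
AttributeError: 'float' object has no attribute 'round'
```

```bash
sed -i 's/o\["grip_width"\].round(1)/round(o["grip_width"],1)/' h.py
python3 -m inch '[0,0,0,0.0295,0.0349,0,-0.087,0,0,0,0.0295,0.0349,0,-0.087,0,0,0,0.0295,0.0349,0,-0.087,0,0,0,0.0295,0.0349,0,-0.087,0,0,0,0.0295,0.0349,0,-0.087,0,0,0,0.0295,0.0349,0,-0.087,0,0,0,0.0295,0.0349,0,-0.087,0,0,0,0.0295,0.0349,0,-0.087,0,0,0,0.0295,0.0349,0,-0.087,0,0,0,0.0295,0.0349,0,-0.087]' >/dev/null
python3 -m inch '[0,0,0,0.0295,0.0349,0,-0.087,0,0,0,0.0295,0.0349,0,-0.087,0,0,0,0.0295,0.0349,0,-0.087,0,0,0,0,0,0.04,-0.087,0,0,0,0,0,0.04,-0.087,0,0,0,0,0,0.04,-0.087,0,0,0,0,0,0,-0.087,0,0,0,0,0,0,-0.087]' >/dev/null
python3 - <<'E'
from h import *
st()
print(tofix([[556,-113],[553.3,-109],[544.3,-73.5],[483,95]]).round(1))
c=capture("top");cv2.imwrite("pics/top1.png",cv2.resize(c["image"][110:300,170:380,::-1],None,fx=3.5,fy=3.1))
E
```

```text
t 2.43 fix [ -98.4 -208.5] z 140.5 w [ 552.1 -190.3  140.5] rpy [-3.138e+00 -2.000e-03  1.554e+00] F [ 0.4 -1.1  1.3] gw 49.7
[[ -95.8 -131.1]
 [ -98.6 -127.2]
 [-108.2  -91.9]
 [-172.3   75.6]]
```

View pics/top1.png

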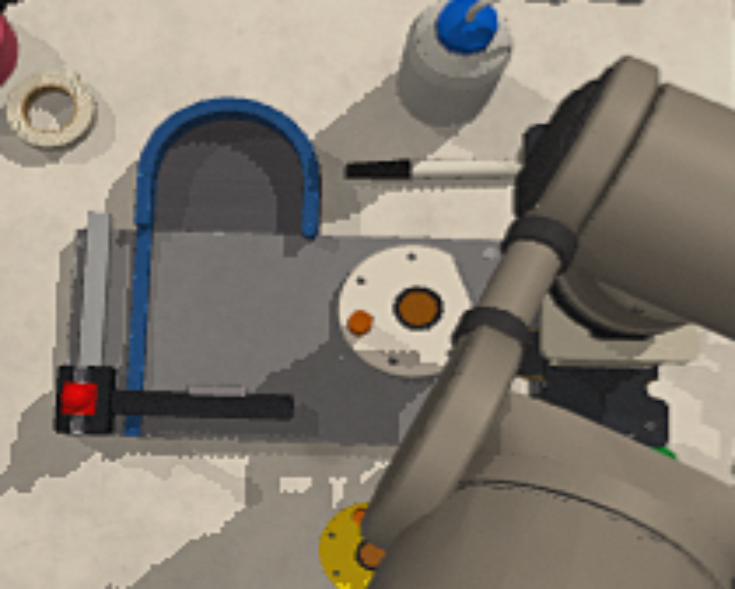

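```bash
python3 -m inch '[0,0,0,0,0.001,0.0446,-0.087,0,0,0,0,0,0.0446,-0.087,0,0,0,0,0,0.0446,-0.087,0,0,0,0,0,0,-0.087,0,0,0,0,0,0,-0.087]' >/dev/null; python3 -c "
from h import *; st()"
python3 -m inch '[0,0,0,0.015,0,0,-0.087,0,0,0,0.015,0,0,-0.087,0,0,0,0.015,0,0,-0.087,0,0,0,0.015,0,0,-0.087,0,0,0,0.015,0,0,-0.087,0,0,0,0.015,0,0,-0.087,0,0,0,0.015,0,0,-0.087,0,0,0,0.015,0,0,-0.087,0,0,0,0.015,0,0,-0.087,0,0,0,0,0,0,-0.087]'; python3 -c "
from h import *; st()"
```

```text
t 2.9 fix [ -96.3 -209.4] z 35.7 w [ 554.1 -191.2   35.7] rpy [-3.141 -0.     1.553] F [ 0.8 -0.2  0.4] gw 50.1
time: 3.73
tool_pos: [555.3, -80.2, 34.4]
tcp_rot: [-3.141, -0.001, 1.555]
contact_force: [-1.1, -0.1, 0.1]
grip_width: 49.7
finger_force: 0.0
t 3.73 fix [-97.  -98.3] z 34.4 w [555.3 -80.2  34.4] rpy [-3.141e+00 -1.000e-03  1.555e+00] F [-1.1 -0.1  0.1] gw 49.7
```

```bash
python3 -m inch '[0,0,0,0.01,0,0,-0.087,0,0,0,0.01,0,0,-0.087,0,0,0,0.01,0,0,-0.087,0,0,0,0.01,0,0,-0.087,0,0,0,0.005,0,0,-0.087,0,0,0,0,0,0,-0.087]'
python3 - <<'E'
from h import *
st()
c=capture("top");cv2.imwrite("pics/top2.png",cv2.resize(c["image"][130:270,170:330,::-1],None,fx=4.2,fy=4.2))
E
```

```text
time: 4.23
tool_pos: [556.3, -45.8, 34.7]
tcp_rot: [-3.142, -0.0, 1.555]
contact_force: [-0.2, -0.8, 1.0]
grip_width: 49.9
finger_force: 0.0
t 4.23 fix [-96.7 -63.9] z 34.7 w [556.3 -45.8  34.7] rpy [-3.142 -0.     1.555] F [-0.2 -0.8  1. ] gw 49.9
```

View pics/top2.png

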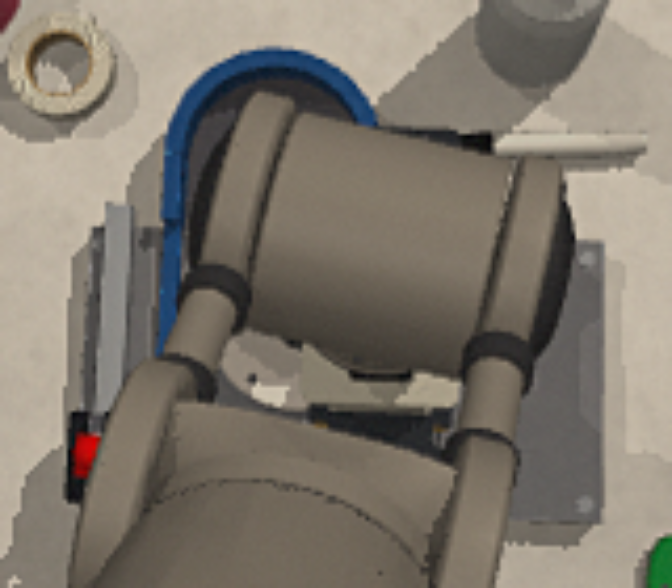

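The arm hides most of the plate, but a white rim shows at (260,385), next to the rail wall. The push is working, so I'll finish it while watching the force.

```bash
python3 -m inch '[0,0,0,0.005,0,0,-0.087,0,0,0,0.005,0,0,-0.087,0,0,0,0.003,0,0,-0.087,0,0,0,0,0,0,-0.087]'
python3 - <<'E'
from h import *
st()
c=capture("scene");cv2.imwrite("pics/sc2.png",cv2.resize(c["image"][160:290,200:360,::-1],None,fx=4.2,fy=4.2))
E
```

```text
time: 4.62
tool_pos: [556.4, -36.0, 34.7]
tcp_rot: [-3.142, -0.0, 1.554]
contact_force: [-0.1, 0.4, 0.2]
grip_width: 49.8
finger_force: 0.0
t 4.62 fix [-96.7 -54.2] z 34.7 w [556.4 -36.   34.7] rpy [-3.142 -0.     1.554] F [-0.1  0.4  0.2] gw 49.8
```

View pics/sc2.png

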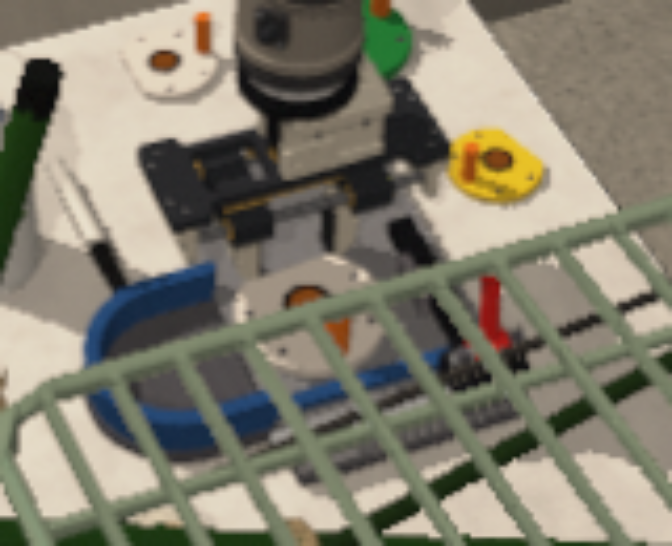

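The plate is in the channel next to the left wall, centre near (305,300), with the peg toward the wall. A few more millimetres should seat it against the wall.

```bash
python3 -m inch '[0,0,0,0.0025,0,0,-0.087,0,0,0,0.0025,0,0,-0.087,0,0,0,0,0,0,-0.087]'|grep -E "pos|force"; python3 -m inch '[0,0,0,0.0025,0,0,-0.087,0,0,0,0,0,0,-0.087]'|grep -E "pos|force"
```

```text
tool_pos: [556.4, -32.2, 34.7]
contact_force: [0.3, -0.2, -0.0]
finger_force: 0.1
tool_pos: [556.5, -30.2, 34.6]
contact_force: [0.3, -0.1, -0.4]
finger_force: 0.1
```

```bash
python3 -m inch '[0,0,0,0.0025,0,0,-0.087,0,0,0,0,0,0,-0.087]'|grep -E "pos|force"; python3 -c "
from h import *
c=capture('scene');H=hsv(c);h,s,v=[H[...,i].astype(int) for i in range(3)]
w=(s<40)&(v>150); w[:,:250]=0; w[:, 290:]=0; w[:220]=0;w[250:]=0
print(cents(w,20)); np.save('pics/s3.npy',c,allow_pickle=True)
for fy in (-3,0,1.5):
  for fx in (-97,):
    cz=np.cos(YAW);sz=np.sin(YAW);t=np.linspace(0,2*np.pi,12,endpoint=False);X=fx+50*np.cos(t);Y=fy+50*np.sin(t)
    P=np.c_[FO[0]+cz*X-sz*Y,FO[1]+sz*X+cz*Y,0*X+30]; print(fy,proj(c,P).round(0).tolist())
    print('hole',proj(c,[FO[0]+cz*fx-sz*fy,FO[1]+sz*fx+cz*fy,30]))
b=(h>2)&(h<18)&(s>140)&(v>60);b[:220]=0; print(cents(b))
"
```

```text
tool_pos: [556.5, -28.2, 34.6]
contact_force: [1.0, -0.1, -0.1]
finger_force: 0.2
[]
-3 [[259.0, 238.0], [265.0, 244.0], [274.0, 247.0], [283.0, 246.0], [291.0, 242.0], [294.0, 235.0], [293.0, 228.0], [287.0, 222.0], [278.0, 219.0], [269.0, 220.0], [262.0, 224.0], [258.0, 230.0]]
hole [[276.05217645 232.70121642]]
0 [[259.0, 238.0], [265.0, 244.0], [274.0, 248.0], [284.0, 247.0], [291.0, 242.0], [295.0, 236.0], [293.0, 229.0], [287.0, 223.0], [279.0, 220.0], [270.0, 221.0], [262.0, 225.0], [259.0, 231.0]]
hole [[276.46700441 233.48206255]]
1.5 [[260.0, 239.0], [265.0, 245.0], [274.0, 248.0], [284.0, 247.0], [291.0, 243.0], [295.0, 236.0], [293.0, 229.0], [288.0, 223.0], [279.0, 220.0], [270.0, 221.0], [263.0, 225.0], [259.0, 232.0]]
hole [[276.6748792  233.87335283]]
[([281.5, 239.3], 37), ([174.3, 379.1], 14), ([184.7, 380.3], 9)]
```

```bash
python3 -m inch '[0,0,0,0.002,0,0,-0.087,0,0,0,0,0,0,-0.087]'|grep -E "pos|force"; python3 -m inch '[0,0,0,0.002,0,0,-0.087,0,0,0,0,0,0,-0.087]'|grep -E "pos|force"
```

```text
tool_pos: [556.6, -26.8, 34.7]
contact_force: [0.3, 0.2, -0.8]
finger_force: 0.5
tool_pos: [557.0, -26.4, 34.8]
contact_force: [0.2, -5.6, -1.8]
finger_force: 3.4
```

```bash
python3 -m inch '[0,0,0,-0.02,0,0,-0.087,0,0,0,-0.02,0,0,-0.087,0,0,0,0,0,-0.044,1,0,0,0,0,0,-0.044,1,0,0,0,0,-0.0403,0,1,0,0,0,0,-0.0403,0,1,0,0,0,0,-0.0403,0,1,0,0,0,0,-0.0403,0,1,0,0,0,0.0454,0,0,1,0,0,0,0.0454,0,0,1]' >/dev/null; python3 -m inch '[0,0,0,0,0,0,1,0,0,0,0,0,0,1]'>/dev/null;  python3 - <<'E'
from h import *
st()
c=capture("top");cv2.imwrite("pics/top3.png",cv2.resize(c["image"][130:290,170:330,::-1],None,fx=3.7,fy=3.7))
E
```

```text
t 6.63 fix [-225.8   -1.3] z 105.3 w [428.2  19.  105.3] rpy [ 3.141 -0.     1.557] F [-0.   0.3  0.8] gw 0.5
```

View pics/top3.png

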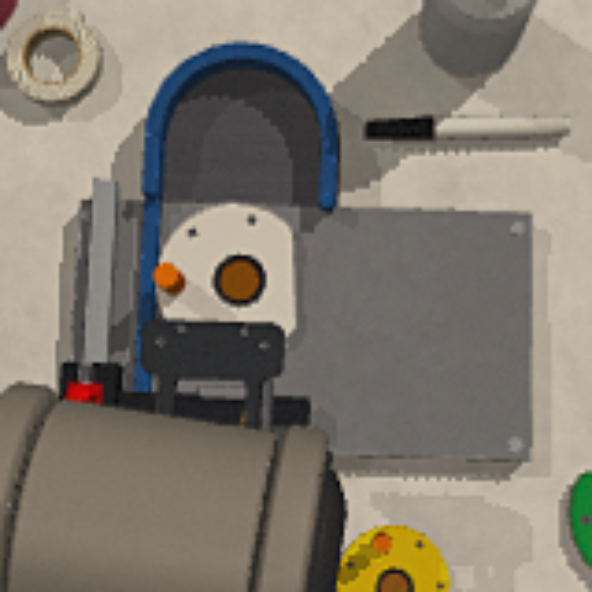

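The plate is in the bay with its flat to the right and its peg at (168,277) on the wall side. The tool is behind the stop arm.

```bash
python3 -m inch '[0,0,0,0,0,0.0413,1,0,0,0,0,0,0.0413,1,0,0,0,0,0,0,1,0,0,0,0,0.01,0,1,0,0,0,0,0.01,0,1,0,0,0,0,0.005,0,1,0,0,0,0,0.005,0,1,0,0,0,0,0,0,1]' | grep -E "pos|force";  python3 -m inch '[0,0,0,0,0.005,0,1,0,0,0,0,0.005,0,1,0,0,0,0,0.005,0,1,0,0,0,0,0.005,0,1,0,0,0,0,0,0,1]' | grep -E "pos|force"; python3 -c "
from h import *; st()"
```

```text
tool_pos: [454.3, 16.9, 40.3]
contact_force: [1.5, 0.9, 0.7]
finger_force: 0.0
tool_pos: [466.7, 17.1, 39.1]
contact_force: [-5.6, 0.5, 5.4]
finger_force: 2.8
t 7.77 fix [-187.2   -2.6] z 39.1 w [466.7  17.1  39.1] rpy [-3.137 -0.     1.554] F [-5.6  0.5  5.4] gw 0.5
```

```bash
python3 -m inch '[0,0,0,0,0.0075,0,1,0,0,0,0,0.0075,0,1,0,0,0,0,0.0075,0,1,0,0,0,0,0.0075,0,1,0,0,0,0,0.0075,0,1,0,0,0,0,0.0075,0,1,0,0,0,0,0.0075,0,1,0,0,0,0,0.0075,0,1,0,0,0,0,0.0075,0,1,0,0,0,0,0,0,1]' | grep -E "pos|force"
python3 - <<'E'
from h import *
st()
c=capture("top");cv2.imwrite("pics/top4.png",cv2.resize(c["image"][130:290,170:330,::-1],None,fx=3.7,fy=3.7))
E
```

```text
tool_pos: [520.8, 16.4, 38.9]
contact_force: [-5.2, 1.6, 3.9]
finger_force: 2.5
t 8.6 fix [-133.2   -2.4] z 38.9 w [520.8  16.4  38.9] rpy [-3.137 -0.     1.554] F [-5.2  1.6  3.9] gw -0.0
```

View pics/top4.png

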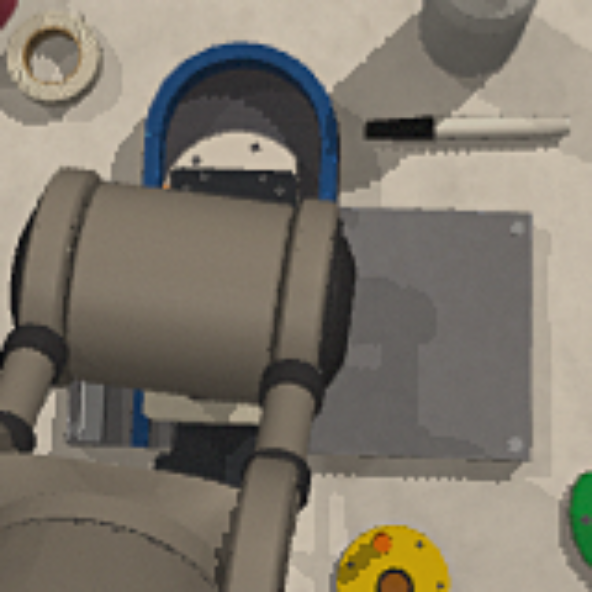

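The plate is entering the nest; its bolt holes are at (197,160) and (256,147), so it hasn't turned. I'll keep pushing.

```bash
python3 -m inch '[0,0,0,0,0.0075,0,1,0,0,0,0,0.0075,0,1,0,0,0,0,0.0075,0,1,0,0,0,0,0.0075,0,1,0,0,0,0,0.0075,0,1,0,0,0,0,0.0025,0,1,0,0,0,0,0,0,1]' | grep -E "pos|force"
python3 -m inch '[0,0,0,0,0.004,0,1,0,0,0,0,0.004,0,1,0,0,0,0,0,0,1]' | grep -E "pos|force"
python3 -m inch '[0,0,0,0,0.004,0,1,0,0,0,0,0.004,0,1,0,0,0,0,0,0,1]' | grep -E "pos|force"; python3 -c "
from h import *; st()"
```

```text
tool_pos: [552.4, 15.9, 38.8]
contact_force: [-5.9, 1.1, 3.0]
finger_force: 3.2
tool_pos: [558.5, 15.8, 38.8]
contact_force: [-7.5, 1.5, 4.1]
finger_force: 3.5
tool_pos: [564.9, 15.7, 38.8]
contact_force: [-7.1, 1.5, 4.9]
finger_force: 3.5
t 9.73 fix [-89.1  -2.3] z 38.8 w [564.9  15.7  38.8] rpy [-3.136e+00 -1.000e-03  1.554e+00] F [-7.1  1.5  4.9] gw 0.4
```

```bash
for i in 1 2; do :; done
python3 -m inch '[0,0,0,0,0.003,0,1,0,0,0,0,0.002,0,1,0,0,0,0,0,0,1]' | grep -E "pos|t_force"
python3 -m inch '[0,0,0,0,0.003,0,1,0,0,0,0,0.002,0,1,0,0,0,0,0,0,1]' | grep -E "pos|t_force"
```

```text
tool_pos: [565.2, 15.8, 38.8]
contact_force: [-19.6, 0.3, 14.2]
tool_pos: [565.3, 15.8, 38.7]
contact_force: [-33.0, -0.3, 25.4]
```

```bash
python3 -m inch '[0,0,0,0,-0.02,0,1,0,0,0,0,-0.02,0,1,0,0,0,0,0,-0.044,1,0,0,0,0,0,-0.044,1,0,0,0,0,0,-0.044,1,0,0,0,-0.04,-0.044,0,1,0,0,0,-0.04,-0.044,0,1,0,0,0,0,0,0,1]' | grep -E "pos|t_force"
python3 - <<'E'
from h import *
st()
c=capture("top");np.save("pics/t5.npy",c,allow_pickle=True);cv2.imwrite("pics/top5.png",cv2.resize(c["image"][130:260,170:290,::-1],None,fx=4.6,fy=4.6,interpolation=cv2.INTER_CUBIC))
H=hsv(c);h,s,v=[H[...,i].astype(int) for i in range(3)]
red=((h<4)|(h>175))&(s>180)&(v>90); print("red",cents(red))
org=(h>5)&(h<18)&(s>180)&(v>150); print("org",cents(org))
E
```

```text
tool_pos: [475.5, -41.7, 144.8]
contact_force: [0.1, 0.3, -0.2]
t 10.9 fix [-177.5  -61.2] z 144.8 w [475.5 -41.7 144.8] rpy [-3.137e+00  1.000e-03  1.552e+00] F [ 0.1  0.3 -0.2] gw 0.2
red [([124.0, 67.2], 17), ([77.0, 85.2], 21), ([402.4, 172.3], 24), ([195.0, 188.4], 101)]
org [([216.5, 163.1], 30), ([359.0, 221.5], 16), ([356.8, 285.8], 38)]
```

View pics/top5.png

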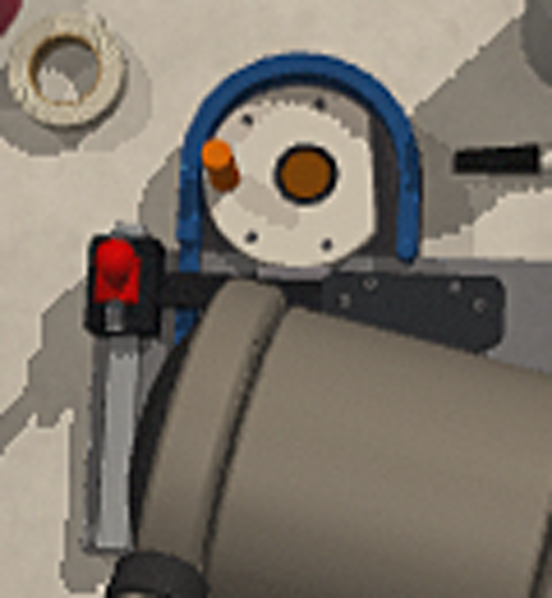

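The plate sits in the nest with its peg at (217,155), and the stop is against it with the carriage at (122,285). The lever is still upright, with its ball at (118,255). Next I'll locate the ball and the pivot.

Run:
```python
from h import *
c=np.load("pics/t5.npy",allow_pickle=True).item()
u=lambda *a:np.array(a)/4.6+[170-.4,130-.4]
print("ball",tofix(plane(c,u([118,255]),124)),"carriage edges",tofix(plane(c,u([90,235],[162,235],[86,335],[157,335]),51)).round(1))
print("peg top",tofix(plane(c,u([216,152]),73)),"hole",tofix(plane(c,u([305,173]),27)), "old peg hole", )
print("pusher/arm front",tofix(plane(c,u([200,275],[200,308]),44)))
```

```text
ball [[-60.542106    76.21716443]] carriage edges [[-38.9 104.3]
 [-37.8  67.6]
 [-90.1 103.1]
 [-88.9  67.2]]
peg top [[ 1.33696526 39.50810434]] hole [[ 1.76158258 -1.90034588]] old peg hole
pusher/arm front [[-56.63065639  48.10872738]
 [-73.59861209  47.20685255]]
```

```bash
python3 -m inch '[0,0,0,0.0316,0.0366,0,1,0,0,0,0.0316,0.0366,0,1,0,0,0,0.0316,0.0366,0,1,0,0,0,0.0316,0.0366,0,1,0,0,0,0,0,0.034,1,0,0,0,0,0,0,1,0,0,0,0,0,0,1]' | grep -E "pos|t_force"
python3 -m inch '[0,0,0,0.01,0,0,1,0,0,0,0.01,0,0,1,0,0,0,0.01,0,0,1,0,0,0,0,0,0,1]' | grep -E "pos|t_force"
python3 -c "
from h import *; st()"
```

```text
tool_pos: [598.2, 60.4, 115.8]
contact_force: [0.4, -0.5, 0.1]
tool_pos: [600.1, 84.9, 118.7]
contact_force: [0.3, -0.6, 0.1]
t 11.87 fix [-55.1  67.5] z 118.7 w [600.1  84.9 118.7] rpy [ 3.139 -0.     1.554] F [ 0.3 -0.6  0.1] gw 0.6
```

```bash
python3 -m inch '[0,0,0,0.01,-0.003,0,1,0,0,0,0.01,-0.003,0,1,0,0,0,0.01,0,0,1,0,0,0,0,0,0,1]' | grep -E "pos|t_force"
python3 - <<'E'
from h import *
st()
for n in("top","scene"):
    c=capture(n); H=hsv(c);h,s,v=[H[...,i].astype(int) for i in range(3)]
    red=((h<4)|(h>175))&(s>180)&(v>90); print(n,cents(red))
    if n=="scene": cv2.imwrite("pics/s6.png",cv2.resize(c["image"][150:290,200:360,::-1],None,fx=4.2,fy=4.2))
c=np.load("pics/s3.npy",allow_pickle=True).item();H=hsv(c);h,s,v=[H[...,i].astype(int) for i in range(3)]
print("before",cents(((h<4)|(h>175))&(s>180)&(v>90)))
E
```

```text
tool_pos: [594.7, 109.3, 117.3]
contact_force: [-0.6, -0.8, 0.6]
t 12.2 fix [-60.8  91.8] z 117.3 w [594.7 109.3 117.3] rpy [-3.141 -0.     1.555] F [-0.6 -0.8  0.6] gw 0.6
top [([123.7, 67.1], 19), ([77.0, 85.1], 22), ([402.0, 172.8], 25)]
scene [([284.0, 246.0], 9), ([277.3, 254.2], 72), ([183.9, 368.3], 40)]
before [([316.9, 234.2], 69), ([184.0, 368.6], 39)]
```

View pics/s6.png

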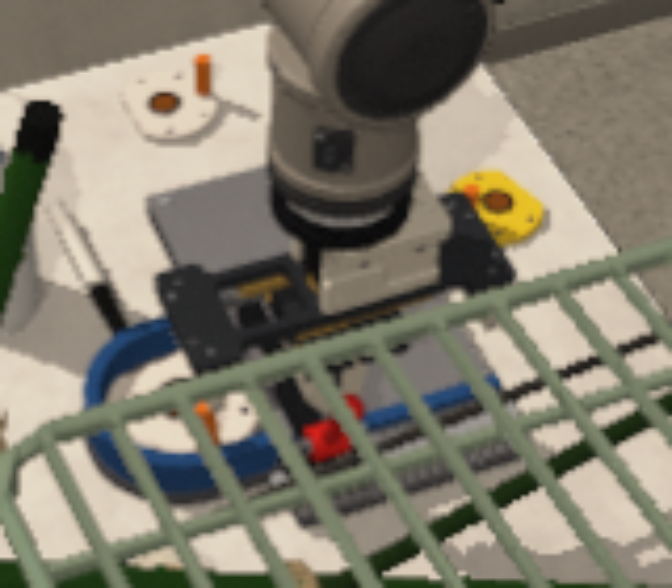

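The lever has swung: the red body shows at (330,435) and the ball at (350,405), beside the finger. I'll work out the lever angle from the ray.

Run:
```python
from h import *
c=capture("scene")
o,d=ray(c,[[284,246],[277.3,254.2],[278.5,251.5]])
for z in range(50,140,10): print(z,[tofix(plane(c,p,z)).round(0).tolist()[0] for p in([[284,246]],[[277.3,254.2]])])
```

```text
50 [[-92.0, 62.0], [-65.0, 81.0]]
60 [[-89.0, 69.0], [-62.0, 88.0]]
70 [[-85.0, 76.0], [-59.0, 95.0]]
80 [[-81.0, 84.0], [-55.0, 102.0]]
90 [[-78.0, 91.0], [-52.0, 109.0]]
100 [[-74.0, 98.0], [-49.0, 116.0]]
110 [[-71.0, 105.0], [-46.0, 123.0]]
120 [[-67.0, 112.0], [-42.0, 130.0]]
130 [[-64.0, 119.0], [-39.0, 137.0]]
```

```bash
python3 -m inch '[0,0,0,0.01,0,0.003,1,0,0,0,0.01,0,0.003,1,0,0,0,0.01,0,0.005,1,0,0,0,0.01,0,0.005,1,0,0,0,0.005,0,0,1,0,0,0,0,0,0,1]' | grep -E "pos|t_force"
python3 -m inch '[0,0,0,-0.01,0,-0.04,1,0,0,0,0,0,-0.03,1,0,0,0,0.025,0,0,1,0,0,0,0.025,0,0,1,0,0,0,0,0,0,1,0,0,0,0,0,0,1]' | grep -E "pos|t_force"
python3 - <<'E'
from h import *
st()
c=capture("scene"); H=hsv(c);h,s,v=[H[...,i].astype(int) for i in range(3)]
red=((h<4)|(h>175))&(s>180)&(v>90); print(cents(red)); 
m=red.copy(); m[:,:250]=0; m[:,320:]=0; ys,xs=np.nonzero(m); print(xs.min(),xs.max(),ys.min(),ys.max())
for z in (60,80,90,100,110): print(z,tofix(plane(c,[[xs.mean(),ys.mean()],[xs[ys.argmax()],ys.max()]],z)).round(0).tolist())
E
```

```text
tool_pos: [595.7, 145.4, 104.1]
contact_force: [-0.5, -0.1, -0.1]
tool_pos: [596.3, 176.9, 160.5]
contact_force: [-0.6, -0.3, -0.8]
t 13.35 fix [-60.4 159.4] z 160.5 w [596.3 176.9 160.5] rpy [ 3.141 -0.     1.556] F [-0.6 -0.3 -0.8] gw 0.1
[([277.5, 254.4], 76), ([287.5, 266.7], 17), ([183.9, 368.2], 38)]
272 290 250 268
60 [[-64.0, 97.0], [-66.0, 136.0]]
80 [[-57.0, 111.0], [-59.0, 149.0]]
90 [[-54.0, 118.0], [-56.0, 155.0]]
100 [[-51.0, 125.0], [-52.0, 162.0]]
110 [[-47.0, 131.0], [-49.0, 168.0]]
```

```bash
python3 -m inch '[0,0,0,-0.01,0,0.03,1,0,0,0,0,0,0.03,1,0,0,0,0,0,0.01,1,0,0,0,0,0,0.01,1,0,0,0,0,0,0.005,1,0,0,0,0,0,0,1]' | grep -E "pos|t_force"
python3 -m inch '[0,0,0,0,0,0.005,1,0,0,0,0,0,0.005,1,0,0,0,0,0,0,1]' | grep -E "pos|t_force"
```

```text
tool_pos: [596.4, 167.6, 92.3]
contact_force: [-0.5, 0.1, -0.3]
tool_pos: [597.1, 168.0, 85.0]
contact_force: [1.3, 1.1, 2.5]
```

```bash
python3 -m inch '[0,0,0,0,0,0.003,1,0,0,0,0,0,0.003,1,0,0,0,0,0,0,1]' | grep -E "pos|t_force"; python3 -c "
from h import *; st()"
```

```text
tool_pos: [597.7, 168.3, 83.3]
contact_force: [-4.6, 1.1, 20.1]
t 14.4 fix [-58.9 150.8] z 83.3 w [597.7 168.3  83.3] rpy [ 3.137e+00 -1.000e-03  1.554e+00] F [-4.6  1.1 20.1] gw 0.4
```

```bash
python3 -m inch '[0,0,0,0,0,-0.045,1,0,0,0,0,0,-0.01,1,0,0,0,-0.0471,0.0096,0,1,0,0,0,-0.0471,0.0096,0,1,0,0,0,-0.0471,0.0096,0,1,0,0,0,0,0,0,1,0,0,0,0,0,0,1]' | grep -E "pos|t_force"
python3 - <<'E'
from h import *
st()
c=capture("scene"); H=hsv(c);h,s,v=[H[...,i].astype(int) for i in range(3)]
red=((h<4)|(h>175))&(s>180)&(v>90);red[:,:250]=0;red[:,320:]=0; print(cents(red))
cz,sz=np.cos(YAW),np.sin(YAW); W=lambda x,y,z:[FO[0]+cz*x-sz*y,FO[1]+sz*x+cz*y,z]
print("ball pred",proj(c,[W(-62,98,62),W(-62,164,65),W(-62,154,65)]).round(1).tolist())
b=np.load("pics/top0.npy",allow_pickle=True).item();print("bottle foot~",tofix(plane(b,[[299,140]],0)))
E
```

```text
tool_pos: [617.7, 52.0, 123.7]
contact_force: [-1.0, 1.2, 0.5]
t 14.98 fix [-36.9  34.9] z 123.7 w [617.7  52.  123.7] rpy [-3.141  0.     1.55 ] F [-1.   1.2  0.5] gw 0.3
[([277.4, 254.6], 72), ([286.7, 271.6], 55)]
ball pred [[278.9, 256.7], [289.2, 276.0], [287.6, 272.9]]
bottle foot~ [[  81.72089425 -154.64256821]]
```

```bash
python3 -m inch '[0,0,0,0.004,0,0.0405,1,0,0,0,0,0,0.0405,1,0,0,0,0,0,0,1,0,0,0,0,0.008,0,1,0,0,0,0,0.005,0,1,0,0,0,0,0,0,1]' | grep -E "pos|t_force"
python3 - <<'E'
from h import *
st()
c=capture("top");cv2.imwrite("pics/top7.png",cv2.resize(c["image"][125:255,170:290,::-1],None,fx=4.6,fy=4.6,interpolation=cv2.INTER_CUBIC))
E
```

```text
tool_pos: [630.4, 57.9, 61.4]
contact_force: [-0.8, -0.8, 1.3]
t 15.53 fix [-24.3  40.9] z 61.4 w [630.4  57.9  61.4] rpy [3.137 0.    1.554] F [-0.8 -0.8  1.3] gw 0.6
```

```bash
python3 -m inch '[0,0,0.0814,0.00315,0.006,0.0005,1,0,0,0.0814,0.00315,0.006,0.0005,1,0,0,0.0814,0.00315,0.006,0,1,0,0,0.0814,0.00315,0.006,0,1,0,0,0,0,0,0,1]' | grep -E "pos|rot|t_force"
python3 - <<'E'
from h import *
st()
for n,z in(("top",70),("scene",70)):
    c=capture(n); H=hsv(c);h,s,v=[H[...,i].astype(int) for i in range(3)]
    org=(h>3)&(h<18)&(s>180)&(v>120); print(n,[(p,a,tofix(plane(c,[p],z))[0].round(0).tolist()) for p,a in cents(org,4)])
E
```

```text
tool_pos: [649.7, 63.9, 59.7]
tcp_rot: [3.14, -0.001, 1.061]
contact_force: [-0.5, 1.5, 0.1]
t 16.0 fix [-5.1 47.3] z 59.7 w [649.7  63.9  59.7] rpy [ 3.140e+00 -1.000e-03  1.061e+00] F [-0.5  1.5  0.1] gw 0.3
top [([236.6, 167.1], 70, [-7.0, -7.0]), ([355.1, 209.0], 38, [-95.0, -276.0]), ([358.8, 221.5], 18, [-122.0, -284.0]), ([344.6, 267.3], 84, [-223.0, -253.0]), ([272.8, 276.3], 17, [-248.0, -97.0]), ([356.7, 285.9], 39, [-261.0, -278.0]), ([276.1, 288.2], 40, [-273.0, -104.0])]
scene [([290.3, 160.6], 17, [-235.0, -225.0]), ([282.9, 168.1], 8, [-200.0, -201.0]), ([311.3, 197.9], 29, [-226.0, -56.0]), ([318.4, 197.3], 9, [-246.0, -51.0]), ([241.7, 252.8], 30, [24.0, 59.0])]
```

```bash
cat > pk.py <<'E'
from h import *
st()
c=capture("scene"); H=hsv(c);h,s,v=[H[...,i].astype(int) for i in range(3)]
org=(h>3)&(h<18)&(s>180)&(v>120); org[:225]=0; org[300:]=0;org[:,:200]=0;org[:,300:]=0
print([(p,a,tofix(plane(c,[p],50))[0].round(0).tolist()) for p,a in cents(org,4)])
E
python3 -m inch '[0,0,0.0814,0.0027,0.006,0,1,0,0,0.0814,0.0027,0.006,0,1,0,0,0.0814,0.0027,0.006,0,1,0,0,0.0814,0.0027,0.006,0,1,0,0,0,0,0,0,1]' | grep -E "t_force"
python3 pk.py
```

```text
contact_force: [-0.5, 0.9, 0.4]
t 16.52 fix [14.7 41.5] z 58.8 w [669.4  57.8  58.8] rpy [ 3.141e+00 -1.000e-03  5.760e-01] F [-0.5  0.9  0.4] gw 0.4
[([234.8, 252.9], 22, [36.0, 38.0])]
```

```bash
python3 -m inch '[0,0,0.0814,0.0027,0.0065,0,1,0,0,0.0814,0.0027,0.0065,0,1,0,0,0.0814,0.0027,0.0065,0,1,0,0,0,0,0,0,1]' | grep -E "t_force"
python3 pk.py; python3 -m inch '[0,0,0.0814,0.0027,0.006,0,1,0,0,0.06,0.002,0.005,0,1,0,0,0,0,0,0,1]' | grep -E "t_force"
python3 pk.py
```

```text
contact_force: [-0.0, -0.5, 0.3]
t 16.9 fix [27.3 30.2] z 58.6 w [681.8  46.2  58.6] rpy [ 3.141e+00 -1.000e-03  2.110e-01] F [-0.  -0.5  0.3] gw 0.2
[]
contact_force: [0.1, 0.2, -0.2]
t 17.2 fix [31.8 22.3] z 58.2 w [686.2  38.3  58.2] rpy [3.141e+00 0.000e+00 2.000e-03] F [ 0.1  0.2 -0.2] gw 0.5
[]
```

```bash
python3 -m inch '[0,0,0,0,0.002,0,1,0,0,0,0,0,0,1]' | grep -E "pos|t_force"
python3 -m inch '[0,0,0,0,0.002,0,1,0,0,0,0,0,0,1]' | grep -E "pos|t_force"
python3 -m inch '[0,0,0,0,0.002,0,1,0,0,0,0,0,0,1]' | grep -E "pos|t_force"; python3 pk.py
```

```text
tool_pos: [686.2, 37.7, 58.4]
contact_force: [-0.1, 2.9, -0.3]
tool_pos: [686.6, 36.7, 58.7]
contact_force: [0.2, 5.9, 2.0]
tool_pos: [686.8, 35.6, 59.1]
contact_force: [0.1, 7.7, 2.9]
t 17.75 fix [32.5 19.7] z 59.1 w [686.8  35.6  59.1] rpy [-3.14e+00 -2.00e-03  2.00e-03] F [0.1 7.7 2.9] gw 0.5
[]
```

```bash
python3 -m inch '[0,0,0,0,-0.02,0,1,0,0,0,0,0,-0.045,1,0,0,0,0,0,-0.045,1,0,0,0,0,0,-0.045,1,0,0,0,-0.045,0.02,0,1,0,0,0,-0.045,0.02,0,1,0,0,0,-0.045,0.02,0,1,0,0,0,-0.045,0.02,0,1,0,0,0,-0.045,0.02,0,1,0,0,0,-0.045,0.02,0,1]' | grep -E "t_force"
python3 - <<'E'
from h import *
st()
c=capture("top");np.save("pics/t8.npy",c,allow_pickle=True); H=hsv(c);h,s,v=[H[...,i].astype(int) for i in range(3)]
org=(h>3)&(h<18)&(s>150)&(v>80); org[:,:180]=0;org[:,280:]=0;org[:120]=0;org[220:]=0
print([(p,a,tofix(plane(c,[p],22))[0].round(1).tolist(),tofix(plane(c,[p],60))[0].round(1).tolist()) for p,a in cents(org,4)])
# bright peg vs hole
pegm=org&(v>180);print("peg",[(p,a,tofix(plane(c,[p],62))[0].round(1).tolist()) for p,a in cents(pegm,4)])
w=(s<50)&(v>140); w[:,:205]=0;w[:,262:]=0;w[:140]=0;w[200:]=0
m=cents(w,80);print(m)
n,l,stt,ce=cv2.connectedComponentsWithStats(w.astype(np.uint8));i=1+np.argmax(stt[1:,4]);ys,xs=np.nonzero(l==i)
P=tofix(plane(c,np.c_[xs,ys],22)); print("plate extent x",P[:,0].min(),P[:,0].max(),"y",P[:,1].min(),P[:,1].max())
for x0,x1,lab in[(-45,-30,'rear')]: 
    for yb in range(-30,31,10): k=abs(P[:,1]-yb)<4; print(yb,P[k,0].min().round(1) if k.any() else None,end="; ")
t=np.load("pics/t5.npy",allow_pickle=True).item()
E
```

```text
contact_force: [0.4, -0.4, 0.1]
t 18.63 fix [-184.7  -65.4] z 166.1 w [468.2 -45.8 166.1] rpy [3.141e+00 0.000e+00 1.000e-03] F [ 0.4 -0.4  0.1] gw 0.1
[([237.2, 149.2], 52, [47.8, -2.7], [37.9, -5.6]), ([235.3, 168.7], 78, [-0.9, -0.2], [-8.8, -3.2])]
peg [([236.6, 147.4], 28, [41.7, -4.2])]
[([228.3, 146.2], 449), ([234.1, 169.8], 717)]
plate extent x -37.87904059019375 38.041170587926494 y -47.94675041855081 47.23792085561775
-30 -37.6; -20 -37.9; -10 -35.8; 0 -36.0; 10 -34.1; 20 -31.9; 30 -32.2;
```

Run:
```python
from h import *
def tri(A,a,B,b):
    o1,d1=ray(A,[a]);o2,d2=ray(B,[b]);d1=d1[0]/np.linalg.norm(d1);d2=d2[0]/np.linalg.norm(d2)
    t=np.linalg.lstsq(np.c_[d1,-d2],o2-o1,rcond=None)[0]; p=o1+t[0]*d1;q=o2+t[1]*d2
    m=(p+q)/2; return tofix(m).round(1),m[2].round(1),"gap",np.linalg.norm(p-q).round(1)
def orgs(c,box):
    H=hsv(c);h,s,v=[H[...,i].astype(int) for i in range(3)]
    o=(h>3)&(h<20)&(s>130)&(v>50);k=np.zeros_like(o);x0,x1,y0,y1=box;k[y0:y1,x0:x1]=1;return cents(o&k,8),o&k
c=capture("scene");np.save("pics/s8.npy",c,allow_pickle=True);t=np.load("pics/t8.npy",allow_pickle=True).item()
print("now scene",orgs(c,(205,290,215,275))[0]);print("now top",orgs(t,(205,262,135,200))[0])
s0=np.load("pics/scene0.npy",allow_pickle=True).item();t0=np.load("pics/top0.npy",allow_pickle=True).item()
print("start scene",orgs(s0,(235,285,190,225))[0]);print("start top",orgs(t0,(262,315,185,236))[0])
r=c["image"][225:262,205:285]
cz,sz=np.cos(YAW),np.sin(YAW); W=lambda x,y,z:[FO[0]+cz*x-sz*y,FO[1]+sz*x+cz*y,z]
print("pred scene level: hole,peg top,peg base",proj(c,[W(0,0,22),W(38,0,67),W(38,0,22)]).round(1).tolist())
print("pred riding",proj(c,[W(0,0,27),W(42,0,70),W(38,0,23)]).round(1).tolist())
print("pred top level",proj(t,[W(0,0,22),W(38,0,67),W(38,0,22)]).round(1).tolist(),"ride",proj(t,[W(0,0,27),W(42,0,70),W(38,0,23)]).round(1).tolist())
np.save("pics/tri.npy",0)
```

```text
now scene [([227.6, 240.3], 49)]
now top [([237.2, 149.4], 59), ([235.2, 168.7], 89)]
start scene [([258.7, 202.0], 51), ([268.7, 204.2], 58)]
start top [([289.0, 209.0], 95), ([272.1, 213.5], 44)]
pred scene level: hole,peg top,peg base [[243.3, 245.0], [229.3, 238.2], [230.0, 248.9]]
pred riding [[243.3, 243.8], [227.8, 237.9], [230.0, 248.6]]
pred top level [[235.2, 168.3], [234.6, 148.3], [235.9, 153.1]] ride [[235.1, 167.9], [234.6, 146.3], [235.9, 153.0]]
```

The numbers point to the plate being dropped and locked: the peg took nearly 8 N, where it had turned on under 1.5 N. It looks turned about 0.1 rad past square, within the play. I'll push the peg gently back from the other side to check this and centre it.

```bash
python3 -m inch '[0,0,-0.0797,0,0,0,1,0,0,-0.0797,0,0,0,1,0,0,-0.0797,0,0,0,1,0,0,-0.0797,0,0,0,1,0,0,-0.0797,0,0,0,1,0,0,-0.0797,0,0,0,1,0,0,-0.0797,0,0,0,1,0,0,-0.0797,0,0,0,1,0,0,-0.0797,0,0,0,1,0,0,-0.0797,0,0,0,1]' | grep -E "t_force"
python3 -m inch '[0,0,-0.0797,0,0,0,1,0,0,-0.0797,0,0,0,1,0,0,-0.0797,0,0,0,1,0,0,0,0.007,0.046,0,1,0,0,0,0.007,0.046,0,1,0,0,0,0.007,0.046,0,1,0,0,0,0.007,0.046,0,1,0,0,0,0.007,0.046,0,1,0,0,0,0,0.046,0,1,0,0,0,0,0,0,1]' | grep -E "t_force"; python3 -c "
from h import *; st()"
```

```text
contact_force: [-0.3, 0.5, 0.2]
contact_force: [-2.0, 0.3, -0.6]
t 20.4 fix [ 43.4 -36.7] z 163.5 w [696.8 -20.9 163.5] rpy [3.139e+00 1.000e-03 1.555e+00] F [-2.   0.3 -0.6] gw 0.3
```

```bash
python3 -m inch '[0,0,0,0,-0.006,0.0433,1,0,0,0,0,0,0.0433,1,0,0,0,0,0,0.0433,1,0,0,0,0,0,0,1,0,0,0,0,0,0,1]' | grep -E "pos|t_force"
python3 -m inch '[0,0,0,0.01,0,0,1,0,0,0,0.005,0,0,1,0,0,0,0,0,0,1]' | grep -E "pos|t_force"
python3 -m inch '[0,0,0,0.0025,0,0,1,0,0,0,0,0,0,1]' | grep -E "pos|t_force"
python3 -c "
from h import *; st()"
```

```text
tool_pos: [685.5, -21.1, 60.7]
contact_force: [0.7, -0.3, -0.1]
tool_pos: [688.4, -8.3, 65.2]
contact_force: [0.9, 0.6, 0.6]
tool_pos: [687.5, -7.2, 63.7]
contact_force: [0.0, 0.5, -0.8]
t 21.23 fix [ 33.9 -23.1] z 63.7 w [687.5  -7.2  63.7] rpy [3.139 0.    1.553] F [ 0.   0.5 -0.8] gw 0.9
```

```bash
python3 -m inch '[0,0,0,0.002,0,0.004,1,0,0,0,0,0,0,1]' | grep -E "pos|t_force"
python3 -m inch '[0,0,0,0.002,0,0,1,0,0,0,0,0,0,1]' | grep -E "pos|t_force"
python3 -m inch '[0,0,0,0.002,0,0,1,0,0,0,0,0,0,1]' | grep -E "pos|t_force"
```

```text
tool_pos: [686.8, -5.9, 58.8]
contact_force: [-0.3, -0.0, -0.9]
tool_pos: [687.0, -4.4, 58.9]
contact_force: [0.7, 0.3, -0.2]
tool_pos: [687.1, -2.7, 59.0]
contact_force: [-0.6, -0.8, -0.4]
```

```bash
python3 -m inch '[0,0,0,0.002,0,0,1,0,0,0,0,0,0,1]' | grep -E "pos|t_force"
python3 -m inch '[0,0,0,0.002,0,0,1,0,0,0,0,0,0,1]' | grep -E "pos|t_force"
python3 - <<'E'
from h import *
st()
c=capture("scene"); H=hsv(c);h,s,v=[H[...,i].astype(int) for i in range(3)]
o=(h>3)&(h<20)&(s>130)&(v>50);o[:225]=0;o[262:]=0;o[:,:205]=0;o[:,260:]=0;print(cents(o,5))
E
```

```text
tool_pos: [687.2, -1.1, 59.1]
contact_force: [-0.1, -0.9, -0.7]
tool_pos: [687.2, 0.5, 59.1]
contact_force: [-0.4, -0.3, -0.7]
t 22.07 fix [ 33.4 -15.4] z 59.1 w [6.872e+02 5.000e-01 5.910e+01] rpy [3.141 0.    1.553] F [-0.4 -0.3 -0.7] gw 0.1
[([228.7, 241.1], 35), ([247.5, 247.0], 6)]
```

```bash
python3 -m inch '[0,0,0,0.002,0,0,1,0,0,0,0,0,0,1]' | grep -E "pos|t_force"
python3 -m inch '[0,0,0,0.002,0,0,1,0,0,0,0,0,0,1]' | grep -E "pos|t_force"
python3 - <<'E'
from h import *
st()
c=capture("scene"); H=hsv(c);h,s,v=[H[...,i].astype(int) for i in range(3)]
o=(h>3)&(h<20)&(s>130)&(v>50);o[:225]=0;o[262:]=0;o[:,:205]=0;o[:,260:]=0;print(cents(o,5))
E
```

```text
tool_pos: [687.3, 2.1, 59.2]
contact_force: [-0.4, -1.0, -0.9]
tool_pos: [687.3, 3.7, 59.1]
contact_force: [0.3, -0.9, -0.3]
t 22.45 fix [ 33.5 -12.3] z 59.1 w [687.3   3.7  59.1] rpy [3.141 0.    1.553] F [ 0.3 -0.9 -0.3] gw 0.3
[([229.0, 241.5], 28), ([247.5, 247.0], 6)]
```

```bash
python3 -m inch '[0,0,0,-0.02,0,0,1,0,0,0,0,0,-0.045,1,0,0,0,0,0,-0.045,1,0,0,0,0,0,-0.045,1,0,0,0,-0.01,-0.046,0,1,0,0,0,-0.01,-0.046,0,1,0,0,0,-0.01,-0.046,0,1,0,0,0,-0.01,-0.046,0,1,0,0,0,0,-0.046,0,1,0,0,0,0,-0.046,0,1]' | grep -E "t_force"
cat > ms.py <<'E'
from h import *
st()
c=capture("top");np.save("pics/tm.npy",c,allow_pickle=True); H=hsv(c);h,s,v=[H[...,i].astype(int) for i in range(3)]
org=(h>3)&(h<18)&(s>150)&(v>80); org[:,:180]=0;org[:,280:]=0;org[:120]=0;org[220:]=0
print([(p,a) for p,a in cents(org,4)])
pegm=org&(v>180);print("peg",[(p,a,tofix(plane(c,[p],62))[0].round(1).tolist()) for p,a in cents(pegm,4)])
w=(s<50)&(v>140); w[:,:205]=0;w[:,262:]=0;w[:140]=0;w[200:]=0
n,l,stt,ce=cv2.connectedComponentsWithStats(w.astype(np.uint8));i=1+np.argmax(stt[1:,4]);ys,xs=np.nonzero(l==i)
P=tofix(plane(c,np.c_[xs,ys],22)); print("plate x",P[:,0].min().round(1),P[:,0].max().round(1),"y",P[:,1].min().round(1),P[:,1].max().round(1),len(P))
for yb in range(-40,41,10):
    k=abs(P[:,1]-yb)<3; print(yb,P[k,0].min().round(1) if k.any() else None,end="; ")
print(); g=c["image"].astype(int).mean(2)
for col in range(222,252,4): print(col,g[178:196,col].astype(int).tolist())
d=capture("scene"); H=hsv(d);h,s,v=[H[...,i].astype(int) for i in range(3)]
o=(h>3)&(h<20)&(s>130)&(v>50);o[:225]=0;o[262:]=0;o[:,:205]=0;o[:,260:]=0;print("scene",cents(o,4))
E
python3 ms.py
```

```text
contact_force: [-0.1, -0.9, 0.1]
t 23.33 fix [-189.5  -61.1] z 167.1 w [463.5 -41.4 167.1] rpy [3.141 0.    1.552] F [-0.1 -0.9  0.1] gw 0.0
[([233.3, 149.3], 52), ([234.6, 169.2], 78)]
peg [([232.6, 147.6], 30, [40.9, 5.2])]
plate x -37.1 43.8 y -45.8 49.8 814
-40 -22.6; -30 -32.8; -20 -33.1; -10 -35.8; 0 -36.1; 10 -36.4; 20 -36.8; 30 -37.1; 40 -30.0; 
222 [185, 183, 184, 187, 192, 187, 101, 110, 106, 110, 112, 85, 24, 26, 34, 32, 29, 32]
226 [183, 185, 183, 185, 188, 185, 106, 108, 109, 108, 118, 118, 72, 28, 27, 33, 31, 32]
230 [184, 184, 184, 184, 189, 185, 74, 105, 105, 82, 115, 111, 63, 22, 28, 32, 32, 32]
234 [186, 184, 183, 187, 187, 164, 58, 95, 107, 105, 110, 112, 89, 20, 32, 31, 32, 34]
238 [185, 183, 184, 185, 188, 146, 49, 93, 105, 108, 124, 112, 88, 20, 30, 32, 31, 31]
242 [184, 185, 184, 187, 186, 117, 43, 78, 110, 102, 79, 94, 52, 19, 30, 32, 44, 40]
246 [183, 183, 183, 190, 188, 107, 37, 77, 113, 110, 110, 109, 61, 22, 30, 31, 46, 44]
250 [195, 199, 185, 114, 43, 38, 45, 71, 117, 115, 115, 114, 59, 23, 28, 29, 38, 53]
scene [([228.5, 241.6], 32), ([247.5, 247.0], 6)]
```

Peg and flat now read about +0.1 rad, so I've moved it between ±0.1, which matches the play of a dropped plate. To settle it, I'll touch the plate's rear with the fingertip: TCP z of about 33 means level, about 40 means riding.

```bash
python3 -m inch '[0,0,0,0.0152,0.0405,0,1,0,0,0,0.0152,0.0405,0,1,0,0,0,0.0152,0.0405,0,1,0,0,0,0.0152,0.0405,0,1,0,0,0,0.0152,0.0405,0,1,0,0,0,0,0,0,1,0,0,0,0,0,0,1]' | grep -E "pos|t_force"
python3 -c "
from h import *; st()"
python3 -m inch '[0,0,0,0,0,0.0495,1,0,0,0,0,0,0.0495,1,0,0,0,0,0,0.0495,1,0,0,0,0,0,0,1,0,0,0,0,0,0,1]' | grep -E "pos|t_force"
python3 -c "
from h import *; st()"
```

```text
tool_pos: [629.8, 17.4, 165.9]
contact_force: [-0.0, -1.0, 0.7]
t 24.02 fix [-24.3   0.5] z 165.9 w [629.8  17.4 165.9] rpy [-3.141  0.     1.554] F [-0.  -1.   0.7] gw 0.7
tool_pos: [626.8, 16.8, 47.2]
contact_force: [0.5, 0.1, 1.1]
t 24.43 fix [-27.2  -0.2] z 47.2 w [626.8  16.8  47.2] rpy [-3.137 -0.     1.552] F [0.5 0.1 1.1] gw 0.5
```

```bash
python3 -m inch '[0,0,0,0,0,0.004,1,0,0,0,0,0,0.003,1,0,0,0,0,0,0,1]' | grep -E "pos|t_force"
python3 -m inch '[0,0,0,0,0,0.0025,1,0,0,0,0,0,0,1]' | grep -E "pos|t_force"
python3 -m inch '[0,0,0,0,0,0.0025,1,0,0,0,0,0,0,1]' | grep -E "pos|t_force"
```

```text
tool_pos: [629.8, 17.1, 44.9]
contact_force: [-0.9, 0.5, -0.5]
tool_pos: [629.1, 17.4, 41.7]
contact_force: [-0.3, -0.8, -0.1]
tool_pos: [628.6, 17.4, 38.7]
contact_force: [-0.6, -0.9, -0.5]
```

```bash
python3 -m inch '[0,0,0,0,0,0.002,1,0,0,0,0,0,0,1]' | grep -E "pos|t_force"
python3 -m inch '[0,0,0,0,0,0.002,1,0,0,0,0,0,0,1]' | grep -E "pos|t_force"
python3 -m inch '[0,0,0,0,0,0.0015,1,0,0,0,0,0,0,1]' | grep -E "pos|t_force"
```

```text
tool_pos: [628.5, 17.4, 36.7]
contact_force: [-0.2, -0.7, -0.6]
tool_pos: [628.5, 17.4, 35.1]
contact_force: [0.0, -0.5, -0.7]
tool_pos: [628.5, 17.4, 34.0]
contact_force: [0.1, 0.5, -0.3]
```

No contact down to TCP z 34, so the plate has dropped in level. I'll nudge the peg back to the middle of its play, to y = 0.

```bash
python3 -m inch '[0,0,0,0,0,-0.038,1,0,0,0,0,0,-0.038,1,0,0,0,0.02,0.038,0,1,0,0,0,0.02,0.038,0,1,0,0,0,0,0,0.0225,1,0,0,0,0,0,0.0225,1,0,0,0,0,0,0,1,0,0,0,0,0,0,1]' | grep -E "pos|t_force"
python3 -c "
from h import *; st()"
python3 -m inch '[0,0,0,-0.005,0,0,1,0,0,0,-0.005,0,0,1,0,0,0,0,0,0,1,0,0,0,0,0,0,1]' | grep -E "pos|t_force"
python3 -c "
from h import *; st()"
```

```text
tool_pos: [689.1, 48.3, 57.9]
contact_force: [-0.3, -0.3, 0.5]
t 26.18 fix [34.5 32.4] z 57.9 w [689.1  48.3  57.9] rpy [-3.139  0.     1.553] F [-0.3 -0.3  0.5] gw 0.3
tool_pos: [690.3, 39.6, 60.2]
contact_force: [0.6, 0.5, -0.3]
t 26.52 fix [35.9 23.7] z 60.2 w [690.3  39.6  60.2] rpy [3.14  0.    1.552] F [ 0.6  0.5 -0.3] gw 0.5
```

```bash
python3 -m inch '[0,0,0,-0.004,0,0,1,0,0,0,-0.004,0,0,1,0,0,0,0,0,0,1,0,0,0,0,0,0,1]' | grep -E "pos|t_force"
python3 -c "
from h import *; st()"
python3 -m inch '[0,0,0,0.02,0,0,1,0,0,0,0,0,-0.045,1,0,0,0,0,0,-0.045,1,0,0,0,0,0,-0.045,1,0,0,0,-0.02,-0.045,0,1,0,0,0,-0.02,-0.045,0,1,0,0,0,-0.02,-0.045,0,1,0,0,0,-0.02,-0.045,0,1,0,0,0,-0.02,-0.045,0,1,0,0,0,0,-0.046,0,1]' | grep -E "t_force"
python3 ms.py
```

```text
tool_pos: [689.7, 33.5, 59.1]
contact_force: [0.6, -0.1, -0.1]
t 26.85 fix [35.4 17.6] z 59.1 w [689.7  33.5  59.1] rpy [-3.142  0.     1.552] F [ 0.6 -0.1 -0.1] gw 0.5
contact_force: [0.1, -0.5, 0.8]
t 27.68 fix [-183.   -46.8] z 167.1 w [470.3 -27.1 167.1] rpy [3.141e+00 1.000e-03 1.552e+00] F [ 0.1 -0.5  0.8] gw 0.7
[([236.6, 149.6], 53), ([235.6, 169.3], 79)]
peg [([236.3, 147.8], 27, [40.7, -3.5])]
plate x -38.0 38.0 y -47.9 47.2 757
-40 -32.5; -30 -37.6; -20 -38.0; -10 -35.8; 0 -36.1; 10 -36.4; 20 -34.3; 30 -34.7; 40 -27.5; 
222 [184, 185, 186, 191, 168, 57, 68, 117, 108, 111, 109, 85, 21, 32, 35, 29, 27, 32]
226 [185, 182, 183, 187, 186, 80, 48, 116, 110, 108, 119, 118, 71, 21, 28, 28, 28, 30]
230 [183, 182, 183, 186, 184, 132, 48, 108, 104, 82, 114, 111, 64, 19, 30, 28, 33, 32]
234 [183, 183, 183, 184, 185, 162, 66, 93, 104, 108, 110, 111, 32, 43, 43, 47, 43, 38]
238 [184, 182, 183, 182, 187, 183, 105, 94, 102, 105, 124, 110, 51, 43, 44, 43, 44, 44]
242 [181, 181, 184, 183, 185, 185, 140, 83, 105, 100, 80, 90, 35, 53, 109, 90, 48, 42]
246 [181, 182, 183, 183, 185, 189, 182, 67, 107, 107, 110, 112, 64, 39, 41, 42, 46, 47]
250 [192, 192, 195, 195, 150, 55, 37, 68, 117, 115, 115, 111, 67, 38, 43, 42, 48, 45]
scene [([228.1, 240.3], 49), ([247.5, 246.5], 4)]
```

The plate is level at about -0.07 rad, against +0.075 before. The centre lies at a tool y about 2.6 mm off my estimate, so I'll make one last nudge from the -y side to TCP y of about -15.

```bash
python3 -m inch '[0,0,0,0.002,0.0456,0,1,0,0,0,0.002,0.0456,0,1,0,0,0,0.002,0.0456,0,1,0,0,0,0.002,0.0456,0,1,0,0,0,0.002,0.0456,0,1,0,0,0,0.002,0.0456,0,1,0,0,0,0,0,0.0445,1,0,0,0,0,0,0.0445,1,0,0,0,0,0,0.0445,1,0,0,0,0,0,0,1]' >/dev/null
python3 -m inch '[0,0,0,0,0,0,1,0,0,0,0,0,0,1]' | grep -E "pos|t_force"; python3 -c "
from h import *; st()"
```

```text
tool_pos: [691.8, -19.9, 62.0]
contact_force: [-0.1, 0.5, 0.3]
t 28.78 fix [ 38.4 -35.8] z 62.0 w [691.8 -19.9  62. ] rpy [3.14  0.    1.553] F [-0.1  0.5  0.3] gw 0.8
```

Moving from -35.8 to -15 takes 20.8 mm.

```bash
python3 -m inch '[0,0,0,0.01,0,0.002,1,0,0,0,0.008,0,0,1,0,0,0,0.004,0,0,1,0,0,0,0,0,0,1,0,0,0,0,0,0,1]' | grep -E "pos|t_force"; python3 -c "
from h import *; st()"
```

```text
tool_pos: [691.3, -2.4, 59.4]
contact_force: [-0.4, 0.3, 0.6]
t 29.2 fix [ 37.6 -18.3] z 59.4 w [691.3  -2.4  59.4] rpy [3.141 0.    1.554] F [-0.4  0.3  0.6] gw 0.3
```

```bash
python3 -m inch '[0,0,0,0.004,0,0,1,0,0,0,0,0,0,1,0,0,0,0,0,0,1]' | grep -E "pos|t_force"; python3 -c "
from h import *; st()"
python3 -m inch '[0,0,0,-0.02,0,0,1,0,0,0,0,0,-0.045,1,0,0,0,0,0,-0.045,1,0,0,0,0,0,-0.045,1,0,0,0,-0.01,-0.046,0,1,0,0,0,-0.01,-0.046,0,1,0,0,0,-0.01,-0.046,0,1,0,0,0,-0.01,-0.046,0,1,0,0,0,0,-0.046,0,1,0,0,0,0,-0.046,0,1]' | grep -E "t_force"
python3 ms.py
```

```text
tool_pos: [691.2, 0.3, 58.7]
contact_force: [0.2, -0.7, 0.9]
t 29.45 fix [ 37.4 -15.6] z 58.7 w [6.912e+02 3.000e-01 5.870e+01] rpy [-3.142  0.     1.553] F [ 0.2 -0.7  0.9] gw 0.6
contact_force: [0.9, 0.1, -0.5]
t 30.28 fix [-185.3  -64.6] z 166.7 w [467.6 -45.  166.7] rpy [3.141 0.    1.551] F [ 0.9  0.1 -0.5] gw 0.9
[([234.5, 149.8], 54), ([234.6, 169.5], 80)]
peg [([233.6, 147.9], 27, [40.3, 2.8])]
plate x -37.1 43.8 y -45.9 49.7 826
-40 -25.1; -30 -35.2; -20 -35.5; -10 -35.8; 0 -36.1; 10 -36.4; 20 -36.8; 30 -37.1; 40 -32.4; 
222 [184, 184, 184, 187, 189, 166, 72, 110, 109, 110, 112, 85, 25, 27, 31, 25, 45, 99]
226 [183, 183, 183, 184, 188, 182, 66, 110, 110, 107, 119, 118, 68, 28, 30, 28, 30, 54]
230 [184, 185, 184, 185, 188, 183, 75, 105, 102, 83, 116, 113, 62, 17, 27, 28, 30, 27]
234 [187, 183, 184, 186, 186, 184, 82, 90, 105, 105, 110, 113, 91, 23, 24, 30, 31, 30]
238 [185, 184, 185, 185, 187, 187, 102, 84, 105, 108, 124, 111, 89, 19, 29, 30, 33, 30]
242 [183, 184, 183, 184, 187, 184, 103, 78, 106, 103, 80, 92, 50, 28, 41, 46, 48, 45]
246 [183, 185, 184, 184, 188, 186, 115, 77, 110, 107, 110, 111, 61, 28, 44, 43, 46, 40]
250 [193, 196, 195, 154, 81, 36, 40, 70, 118, 117, 116, 114, 63, 26, 46, 47, 53, 47]
scene [([228.5, 241.1], 38), ([247.9, 246.9], 8)]
```

The flat is now square with the step to within about 0.01 rad. Before handing in, I'll check the lever and the bystanders.

Run:
```python
from h import *
from plant import close_job
c=capture("scene"); H=hsv(c);h,s,v=[H[...,i].astype(int) for i in range(3)]
red=((h<4)|(h>175))&(s>180)&(v>90);red[:,:250]=0;red[:,320:]=0; print("lever",cents(red))
t=capture("top");t0=np.load("pics/top0.npy",allow_pickle=True).item()
D=np.abs(t["image"].astype(int)-t0["image"]).max(2)
for n,(x0,x1,y0,y1) in dict(bottle=(283,330,95,150),marker=(266,326,158,174),tape=(168,200,130,162)).items(): print(n,(D[y0:y1,x0:x1]>40).sum())
g=t["image"]; print("arm rows at col 210",g[180:200,212].mean(1).astype(int).tolist())
print(close_job())
```

```text
lever [([277.4, 254.5], 77), ([286.7, 271.4], 58)]
bottle 11
marker 0
tape 0
arm rows at col 210 [64, 66, 44, 51, 67, 68, 69, 74, 72, 45, 32, 34, 31, 25, 31, 26, 18, 18, 27, 35]
the job is handed in; nothing more can be done
None
```

The job is handed in at about 30 s: by the final measurements, the stop is home and clamped, the plate has dropped in level with its flat square to the step (within about 0.01 rad), and the bottle, marker and tape look undisturbed.

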